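Fit the press handle onto its keyed spindle

TASK

The red wing handle has been taken off the green frame press. Pick it up, set it upright on the upright spindle on top of the press and turn it while pressing down until its slots find the spindle's keys and it drops fully home on the collar; then let go. Leave the two paint jars and the brush where they are.

Things in the scene. Friction and masses are not known exactly. Their poses are not given: they have to be found in the camera images.
- handle_grip (a point): Loose red wing handle, 0.3 to 0.5 kg, standing on its hub. Point: centre of the grip bar, on the hub's axis, 60 mm above the hub's flat underside. x along the bar, z up. Bar 150 mm long, 26 mm high; its middle 64 mm is a block 24 mm wide, 39 to 81 mm above the underside: grip it there across its width, fingertips at least 40 mm above the underside (hub below is 72 mm across).
- hub_foot (a point): Centre of the handle's hub underside, same axes as handle_grip. Beneath it a blind bore 24 mm across (wider from 18 mm up), 38 mm deep, crossed by two slots 16 mm wide, 18 mm deep, one along the bar, one across it, open at the hub's rim: it fits the keys at four angles, a quarter turn apart.
- seat (a point): Centre of the flat top of the steel collar (68 mm across) on the press, 142 mm above the bench; the hub's underside rests here when home, handle_grip then 60 mm above. Rigid: neither moves nor turns. Axes are the press's (y along its crosshead, z up), NOT the keys'.
- pin_tip (a point): Top of the spindle's round pin, on the axis 38 mm above seat; pin 22 mm across, its top 10 mm tapering to 8 mm. Round its foot four keys in a cross, 9 mm wide, 16 mm high, reaching 30 mm from the axis, at an unreported angle that differs each time. Out of line, the hub rests on the keys 16 mm above the collar; within about 4 degrees of line it can go down.
- press: Green frame press fixed to the bench, 130 x 170 mm (its x, y), crosshead top at 130 mm, brass-gilt moulding held under its platen. Origin at the centre of its underside, right below seat. It does not move.
- brush: Paint brush lying on the bench, 190 mm long, origin near its middle on the bench. Leave alone.
- jar_white: Paint jar with white lid, 72 mm across, 75 mm high, origin at the centre of its underside. Leave alone.
- jar_amber: Paint jar with brass lid, 80 mm across, 85 mm high, origin at the centre of its underside. Leave alone.
Mind the look-alikes: they are no part of the job. Of the things that look like the part that bears handle_grip, take the one that is nearest to the robot's base at the start. What is shaped like the press but blue is not meant.

How it is judged:
By the outcome, as a careful person would: the job done as asked, in the order asked, and still so for the second after the job is handed in, with the robot touching nothing.
It also fails if it takes over 64 s, if anything falls off the work surface, if the arm or the gripper's body presses on something with over 40 N, if the wrist force passes 120 N, or if a joint passes its speed limit or range.

ROBOT

A 6-joint arm with a two-finger parallel gripper is mounted at the origin on the work surface. World frame = base frame: x ahead of the robot, y to its left, z up, the work surface at z = 0. Lengths are in m, angles in rad, forces in N, time in s.
With the tool pointing down it reaches from about 0.35 to 0.975 m from the base axis. Payload 4.9 kg.
Tool frame: the origin (TCP) lies on the front face of the gripper's body, between the roots of the fingers; the fingertips stand ctrl.finger_overhang ahead of it and the grasp point (between the pads) lies 54 mm ahead of it (ctrl.finger_overhang is the distance from the TCP to the fingertips, in m); z points along the fingers, y is the line along which they close (so a half turn about z gives the same grasp; the last joint's range is limited). The gripper opens to 85 mm and grips with 20 to 120 N. Pads are 22 mm wide; open, the fingers measure 114 mm over their backs; the gripper's body (76 mm by 85 mm) begins 54 mm behind the grasp point. The pads swing forward as they close: fully open they stand 13 mm farther back than shut.
Start: joints at [-1.239, 0.053, 1.613, -0, 1.476, -0.119], TCP at [0.272, -0.563, 0.304] pointing down, gripper open.
Joint ranges: [-3.01, 3.01], [-1.01, 2.22], [0.06, 2.58], [-1.02, 4.17], [0.09, 2.62], [-3.14, 3.14]. Speed limits (rad/s): [2.57, 2.57, 3.14, 3.14, 3.14, 3.14].

INTERFACE

Orientations are given as a rotation vector (axis times angle).
In Python, from station import ctrl, vision gives the robot as it stands. The module is installed in compiled form; this text tells all that it offers.
- The arm moves only by the tool drive_tool, never from a script. Its argument "rows" is a list of rows, each a list of 2 entries, a list of its own where there are three numbers: the shift along the tool's x, y, z in m, then the turn about the tool's z in rad. A call has 1 to 10 rows; each row shifts and turns the commanded pose from where the row before left it, along the tool's axes as they then stand; what a row does not reach is not made up. A row lasts 1/10 s, in which the tool goes at most 50 mm and 8.59 degrees, less where a joint would pass 70% of its speed; a pose out of reach is approached as far as the arm can. A call with a gripper value outside its range is refused whole. "jaw" is the closure, from 0 (fully open) to 1 (shut), set as the call begins (left out, the last holds). The fingers move at their own pace and stop on an object; "grip_force" is the grip in N (left out, the last holds). Time passes only in rows, so rows that do not move let the fingers close. It gives the time, the measured TCP pose, the force, the opening and the grip force at its end, in the units of the state.
- ctrl.get_obs(): the state, without advancing time (a new reading comes with each control period).
- vision.get_image(name): name is "scene" or "side" or "wrist"; returns a dict with "image" (420x560x3 uint8, blue, green, red), "vertical_fov" (degrees; the focal length in pixels is half the picture's height over the tangent of half this angle, whatever the lens; pixels are square), "cx", "cy" (the principal point, pixels), "dist_coeffs" ([k1, k2, p1, p2, k3] as OpenCV has them; the pictures are not rectified), "R" (3x3) and "t" (3): a world point X has camera coordinates R X + t. Camera axes: x right, y down, z forward; pixel columns grow to the right and rows downward; lengths in m; the calibration is good to about 2 mm. A picture is of the moment at which its call begins. There is no depth.
- ctrl.finish_job(): hands the job in; it is judged then, once.
The state is a dict: "t": time; "q": joint angles; "dq": joint speeds; "effort": joint torques, N m; "tool_pos": TCP position; "tool_rot": TCP orientation; "contact_force": force on the tool from outside, world axes, zero at the start; "wrist_torque": the same for the moment, N m; "opening": finger opening in m; "grip_force": force on a finger pad.
Only numpy, scipy, OpenCV 4.12 (cv2) and the standard library are available. Lean on these libraries where they do the work, as an engineer would, in place of code of your own. Each camera call takes 0.05 s, during which the arm holds its last target. There are 200 camera calls.

## Working session

There is one attempt and no reset: what is moved stays moved. The work goes in short steps, Python scripts to look and compute and a tool call to move; the robot and the scene stay as the last step left them, time stands still between calls to the robot, and variables do not carry over. Pictures are saved under pics/ and viewed, at most 10 in all, crops included, and the job is handed in when it is done.

Besides the shell and the picture viewer there is one more tool, called after "Request:" in YAML: its name, and indented under it one key for each argument. drive_tool: Moves the arm, as the interface text tells. Its arguments: {"type":"object","properties":{"rows":{"type":"array","items":{"type":"array"}},"jaw":{"type":"number"},"grip_force":{"type":"number"}},"required":["rows"]}

```bash
mkdir -p pics; cat > h.py <<'E'
import numpy as np, cv2, pickle
from station import ctrl, vision
def snap(n,f):
    d=vision.get_image(n); cv2.imwrite(f'pics/{f}.png',d['image']); pickle.dump(d,open(f'pics/{f}.pkl','wb')); return d
def load(f): return pickle.load(open(f'pics/{f}.pkl','rb'))
def K(d):
    f=d['image'].shape[0]/2/np.tan(np.radians(d['vertical_fov'])/2)
    return np.array([[f,0,d['cx']],[0,f,d['cy']],[0,0,1.]])
def ray(d,uv):
    p=cv2.undistortPoints(np.array([[uv]],float),K(d),np.array(d['dist_coeffs'],float))[0,0]
    R=np.array(d['R']);t=np.array(d['t'])
    return -R.T@t, R.T@np.array([p[0],p[1],1])
def at_z(d,uv,z):
    o,v=ray(d,uv); return o+v*(z-o[2])/v[2]
def proj(d,X):
    return cv2.projectPoints(np.atleast_2d(np.array(X,float)),cv2.Rodrigues(np.array(d['R'],float))[0],np.array(d['t'],float),K(d),np.array(d['dist_coeffs'],float))[0][:,0]
E
python3 - <<'E'
from h import *
print(ctrl.get_obs(),ctrl.finger_overhang)
for n in ['scene','side','wrist']:
    d=snap(n,n+'0'); print(n,-np.array(d['R']).T@d['t'],d['vertical_fov'])
E
```

```text
{'t': 0.0, 'q': array([-1.23897877e+00,  5.33501800e-02,  1.61429355e+00, -4.43067125e-07,
        1.47603152e+00, -1.19011361e-01]), 'dq': array([-2.30222761e-04, -8.20106103e-04,  1.39504780e-05, -1.43144827e-03,
        8.83432890e-04, -9.88886409e-04]), 'effort': array([-1.68594528e-03, -3.93680835e+01, -3.70177674e+01, -1.79461103e-04,
        7.21996883e-03,  7.52765231e-06]), 'tool_pos': array([ 0.27215582, -0.56209844,  0.30266729]), 'tool_rot': array([-3.06009682e+00, -7.01715716e-01,  3.47884008e-04]), 'contact_force': array([ 0.06444832,  0.3471862 , -0.58940007]), 'wrist_torque': array([-0.00456841, -0.00827352,  0.01962988]), 'grip_force': 0.0, 'opening': 0.08548371351629834} 0.0726
scene [1.0511752  0.08879611 0.72791397] 51.899835007106006
side [0.42156254 0.75602208 0.57688161] 50.41035759422603
wrist [ 0.34229135 -0.52717068  0.3731443 ] 63.13438517651345
```

View pics/scene0.png

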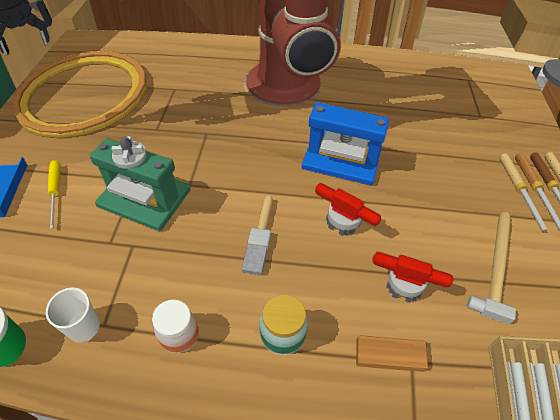

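View pics/side0.png

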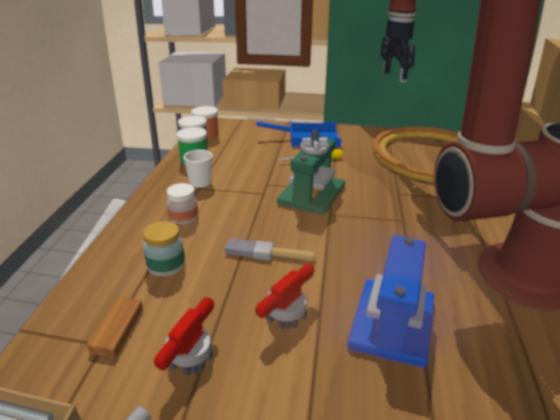

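The scene picture shows the press at about (140,180) and its spindle at (127,150). There are two red handles, at (347,207) and (412,275). The upper one is nearer the base, so I'll enlarge it and the press.

```bash
python3 - <<'E'
from h import *
a=load('scene0')['image'];b=load('side0')['image']
def c(im,x,y,w,h): return cv2.resize(im[y:y+h,x:x+w],(400,300),interpolation=cv2.INTER_CUBIC)
m=np.vstack([np.hstack([c(a,305,170,80,60),c(a,80,125,80,60)]),np.hstack([c(b,250,260,80,60),c(b,280,120,80,60)])])
cv2.imwrite('pics/crops0.png',m)
E
```

```text
(no output)
```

View pics/crops0.png

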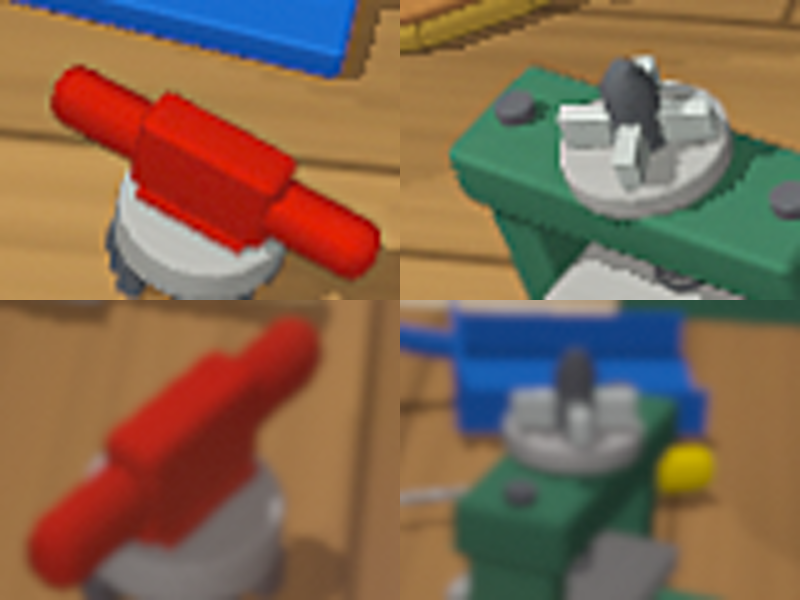

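```bash
python3 - <<'E'
from h import *
s=load('scene0');d=load('side0')
def tri(u,v):
    o1,a=ray(s,u);o2,b=ray(d,v)
    A=np.c_[a,-b];k=np.linalg.lstsq(A,o2-o1,rcond=None)[0]
    p,q=o1+a*k[0],o2+b*k[1];return (p+q)/2,np.linalg.norm(p-q)
# bar ends: centre of rounded ends
e1=at_z(s,(317.5,190),.06);e2=at_z(s,(378.5,222),.06)
print('scene ends',e1,e2,np.linalg.norm(e1-e2),(e1+e2)/2)
f1=at_z(d,(310,267),.06);f2=at_z(d,(260,311),.06)
print('side ends',f1,f2,np.linalg.norm(f1-f2),(f1+f2)/2)
print('pin tri',tri((125,138),(315,131)))
print('pin z',at_z(s,(125,138),.18),at_z(d,(315,131),.18))
# collar rim in scene, z=.142: left, right extremes
for n,p in dict(L=(112,155.5),R=(146,150.5),B=(126,165)).items(): print(n,at_z(s,p,.142))
# keys outer top ends z=.158
for n,p in dict(L=(112.5,147.3),F=(124.5,153.5),R=(142,147),Bk=(129,138)).items(): print('key',n,at_z(s,p,.158))
E
```

```text
scene ends [0.45990578 0.1166009  0.06      ] [0.52799153 0.24013869 0.06      ] 0.1410576350816387 [0.49394865 0.17836979 0.06      ]
side ends [0.45450887 0.11235358 0.06      ] [0.52472414 0.23779329 0.06      ] 0.14375432506180538 [0.4896165  0.17507343 0.06      ]
pin tri (array([ 0.47860869, -0.25898991,  0.17913401]), np.float64(0.0007749433609383074))
pin z [ 0.47899136 -0.25876015  0.18      ] [ 0.47864954 -0.25588806  0.18      ]
L [ 0.49145911 -0.2915809   0.142     ]
R [ 0.47024271 -0.2276094   0.142     ]
B [ 0.51352723 -0.25432628  0.142     ]
key L [ 0.48463858 -0.28853043  0.158     ]
key F [ 0.49876949 -0.25843691  0.158     ]
key R [ 0.47748657 -0.22991218  0.158     ]
key Bk [ 0.45516465 -0.26454929  0.158     ]
```

```bash
cat >> h.py <<'E'
from scipy.spatial.transform import Rotation as Ro
def pose():
    o=ctrl.get_obs(); return np.array(o['tool_pos']),Ro.from_rotvec(o['tool_rot']).as_matrix(),o
def go(target,yaw):
    p,R,o=pose(); y=np.degrees(np.arctan2(R[1,0],R[0,0]))
    turn=-(yaw-y)
    print('yaw',y,'tilt z',R[:,2],'shift in present tool axes',np.round(R.T@(np.array(target)-p),4),'turn',np.radians(turn),'deg',turn,'q',np.round(o['q'],2),'t',o['t'])
E
python3 - <<'E'
from h import *
d=load('wrist0');p,R,o=pose();C=np.array(d['R'])
print(R,'\ncam axes in tool',(R.T@C.T).round(3),'cam pos in tool',R.T@(-C.T@d['t']-p))
go((0.41,-0.26,0.33),25.8)
E
```

```text
[[ 9.00102274e-01  4.35678302e-01 -5.60198994e-04]
 [ 4.35678620e-01 -9.00100882e-01  1.59430352e-03]
 [ 1.90367841e-04 -1.67910295e-03 -9.99998572e-01]] 
cam axes in tool [[-0.    -0.951 -0.309]
 [ 1.     0.    -0.001]
 [ 0.001 -0.309  0.951]] cam pos in tool [ 0.07838736 -0.00108283 -0.07021166]
yaw 25.828483915606455 tilt z [-5.60198994e-04  1.59430352e-03 -9.99998572e-01] shift in present tool axes [ 0.2557 -0.212  -0.0267] turn 0.000497138111192824 deg 0.028483915606454246 q [-1.24  0.05  1.61 -0.    1.48 -0.12] t 0.15
```

```bash
python3 - <<'E'
from h import *
go((0.479,-0.258,0.32),25.8)
E
```

```text
yaw 25.828483915606455 tilt z [-5.60198994e-04  1.59430352e-03 -9.99998572e-01] shift in present tool axes [ 0.3187 -0.1837 -0.0167] turn 0.000497138111192824 deg 0.028483915606454246 q [-1.24  0.05  1.61 -0.    1.48 -0.12] t 0.15
```

Request:
drive_tool:
  rows:
    - [[0.0354, -0.0204, -0.0019], 0]
    - [[0.0354, -0.0204, -0.0019], 0]
    - [[0.0354, -0.0204, -0.0019], 0]
    - [[0.0354, -0.0204, -0.0019], 0]
    - [[0.0354, -0.0204, -0.0019], 0]
    - [[0.0354, -0.0204, -0.0019], 0]
    - [[0.0354, -0.0204, -0.0019], 0]
    - [[0.0354, -0.0204, -0.0019], 0]
    - [[0.0354, -0.0204, -0.0019], 0]
    - [[0, 0, 0], 0]

```text
t: 1.15
tool_pos: [0.4809, -0.255, 0.321]
tool_rot: [-3.059, -0.711, -0.002]
contact_force: [-0.2, -0.3, 0.5]
opening: 0.0853
grip_force: 0.0
```

```bash
python3 - <<'E'
from h import *
d=snap('wrist','wrist1');cv2.imwrite('pics/w1.png',d['image'])
go((0.492,0.177,0.30),61)
print(proj(d,[(0.479,-.258,.18),(0.479,-.258,.142)]))
E
```

```text
yaw 26.0557614868027 tilt z [-2.50022914e-04  6.27033175e-05 -9.99999967e-01] shift in present tool axes [ 0.2014 -0.3843  0.0209] turn -0.6098920166575008 deg -34.9442385131973 q [-0.63 -0.15  1.78 -0.    1.51  0.49] t 1.2
[[281.67778885 230.82642032]
 [281.08694584 213.05155401]]
```

View pics/wrist1.png

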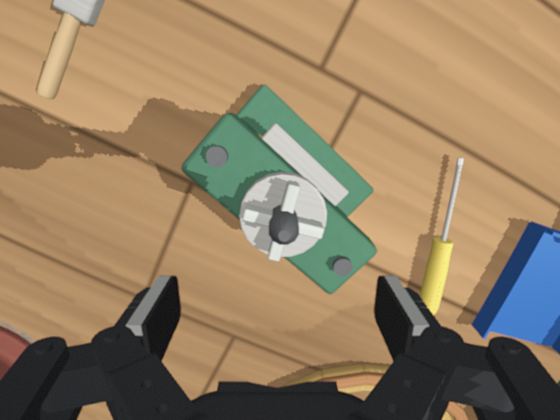

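The wrist view shows the collar at about (284,215), with the pin top near (285,232). The key arms end near (292,187), (278,257), (247,215) and (322,231). I'll enlarge it to read these precisely.

```bash
python3 - <<'E'
from h import *
a=load('wrist1')['image']
cv2.imwrite('pics/w1c.png',cv2.resize(a[167:267,234:334],(600,600),interpolation=cv2.INTER_CUBIC))
E
```

```text
(no output)
```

View pics/w1c.png

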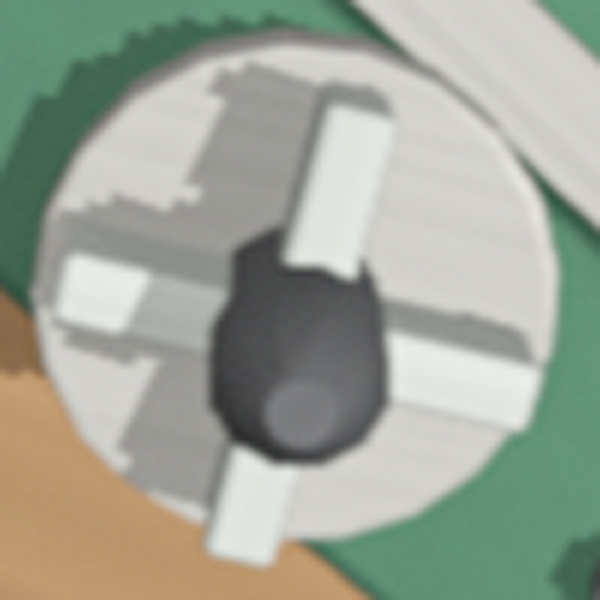

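```bash
python3 - <<'E'
from h import *
d=load('wrist1')
P=lambda x,y:(234+(x+.5)/6-.5,167+(y+.5)/6-.5)
print('tip',at_z(d,P(300,413),.18))
k={n:at_z(d,P(*p),.158) for n,p in dict(U=(358,109),D=(240,559),L=(65,287),R=(532,401)).items()}
ang=lambda v:np.degrees(np.arctan2(v[1],v[0]))
for n in k: print(n,k[n])
for a,b in('UD','LR'): print((k[a]+k[b])/2,np.linalg.norm(k[a]-k[b]),ang(k[a]-k[b]))
print('collar',[at_z(d,P(*p),.142) for p in((38,285),(558,285),(300,545),(300,38))])
E
```

```text
tip [ 0.47663158 -0.26059017  0.18      ]
U [ 0.50602789 -0.25393236  0.158     ]
D [ 0.44797197 -0.266887    0.158     ]
L [ 0.47103003 -0.23230095  0.158     ]
R [ 0.48283339 -0.28962702  0.158     ]
[ 0.47699993 -0.26040968  0.158     ] 0.059483709522698644 12.578944607308232
[ 0.47693171 -0.26096398  0.158     ] 0.058528600691072304 101.6345317613558
collar [array([ 0.46428839, -0.22994679,  0.142     ]), array([ 0.49369089, -0.28980121,  0.142     ]), array([ 0.44633049, -0.27642469,  0.142     ]), array([ 0.5078185 , -0.24578942,  0.142     ])]
```

Request:
drive_tool:
  rows:
    - [[0.0224, -0.0427, 0.0023], 0]
    - [[0.0224, -0.0427, 0.0023], 0]
    - [[0.0224, -0.0427, 0.0023], 0]
    - [[0.0224, -0.0427, 0.0023], 0]
    - [[0.0224, -0.0427, 0.0023], 0]
    - [[0.0224, -0.0427, 0.0023], 0]
    - [[0.0224, -0.0427, 0.0023], 0]
    - [[0.0224, -0.0427, 0.0023], 0]
    - [[0.0224, -0.0427, 0.0023], 0]

```text
t: 2.1
tool_pos: [0.4931, 0.1759, 0.3001]
tool_rot: [3.062, 0.699, 0.0]
contact_force: [0.2, -0.9, 1.5]
opening: 0.0853
grip_force: 0.0
```

Request:
drive_tool:
  rows:
    - [[0, 0, 0], -0.122]
    - [[0, 0, 0], -0.122]
    - [[0, 0, 0], -0.122]
    - [[0, 0, 0], -0.122]
    - [[0, 0, 0], -0.122]
    - [[0, 0, 0], 0]
    - [[0, 0, 0], 0]

```text
t: 2.8
tool_pos: [0.4933, 0.1744, 0.3]
tool_rot: [2.713, 1.584, -0.001]
contact_force: [0.1, 0.4, 0.5]
opening: 0.0853
grip_force: 0.0
```

```bash
python3 - <<'E'
from h import *
d=snap('wrist','wrist2')
go((0.492,0.177,0.30),61)
print(proj(d,[(0.492,.177,.081)]))
E
```

```text
yaw 60.59754233142299 tilt z [-2.57270555e-04 -2.40274436e-04 -9.99999938e-01] shift in present tool axes [ 0.0015 -0.0023  0.0001] turn -0.007024211416568897 deg -0.40245766857700715 q [ 0.2  -0.19  1.85 -0.    1.48  0.71] t 2.85
[[275.98859983 194.38709349]]
```

View pics/wrist2.png

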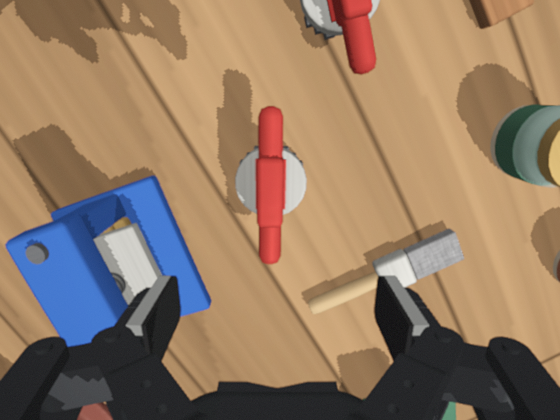

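The handle stands under the camera with its bar running from (270,107) to (270,263), almost in line with the tool's x. I'll refine this with the red mask.

```bash
python3 - <<'E'
from h import *
d=load('wrist2');a=d['image'].astype(int)
m=((a[...,2]>120)&(a[...,1]<70)&(a[...,0]<70)).astype(np.uint8)
n,l,s,c=cv2.connectedComponentsWithStats(m);i=l[190,270];print(s[i])
ys,xs=np.where(l==i)
for y in range(104,268,6):
    r=xs[ys==y]; 
    if len(r): print(y,r.min(),r.max(),end='; ')
W=lambda u,v,z:at_z(d,(u,v),z)
mid=lambda y:(xs[ys==y].min()+xs[ys==y].max())/2
y0,y1=ys.min(),ys.max()
A=W(mid(y0+14),y0-.5,.06);B=W(mid(y1-12),y1+.5,.06);print('\n',A,B,(A+B)/2,np.linalg.norm(A-B))
D=A-B;print('yaw',np.degrees(np.arctan2(D[1],D[0])))
E
```

```text
[     0      0    560    420 232933]
104 0 559; 110 0 559; 116 0 559; 122 0 559; 128 0 559; 134 0 559; 140 0 559; 146 0 559; 152 0 559; 158 0 559; 164 0 559; 170 0 559; 176 0 559; 182 0 559; 188 0 559; 194 0 559; 200 0 559; 206 0 559; 212 0 559; 218 0 559; 224 0 559; 230 0 559; 236 0 559; 242 0 559; 248 0 559; 254 0 559; 260 0 559; 266 0 559; 
 [0.57266416 0.31396331 0.06      ] [ 0.35192562 -0.07916513  0.06      ] [0.46229489 0.11739909 0.06      ] 0.45086081658255706
yaw 60.68612996492788
```

```bash
python3 - <<'E'
from h import *
d=load('wrist2');h=cv2.cvtColor(d['image'],cv2.COLOR_BGR2HSV)
m=(((h[...,0]<5)|(h[...,0]>175))&(h[...,1]>190)&(h[...,2]>80)).astype(np.uint8)
n,l,s,c=cv2.connectedComponentsWithStats(m);i=l[190,270];print(s[i])
ys,xs=np.where(l==i)
for y in range(104,268,8):
    r=xs[ys==y]
    if len(r): print(y,r.min(),r.max(),end='; ')
W=lambda u,v,z:at_z(d,(u,v),z)
mid=lambda y:(xs[ys==y].min()+xs[ys==y].max())/2
y0,y1=ys.min(),ys.max()
A=W(mid(y0+14),y0-.5,.06);B=W(mid(y1-12),y1+.5,.06);print('\n',A,B,(A+B)/2,np.linalg.norm(A-B))
D=A-B;yaw=np.degrees(np.arctan2(D[1],D[0]));print('yaw',yaw)
go(((A+B)/2)[:2].tolist()+[.113],yaw)
E
```

```text
[     0      0    560    420 235142]
104 0 559; 112 0 559; 120 0 559; 128 0 559; 136 0 559; 144 0 559; 152 0 559; 160 0 559; 168 0 559; 176 0 559; 184 0 559; 192 0 559; 200 0 559; 208 0 559; 216 0 559; 224 0 559; 232 0 559; 240 0 559; 248 0 559; 256 0 559; 264 0 559; 
 [0.57266416 0.31396331 0.06      ] [ 0.35192562 -0.07916513  0.06      ] [0.46229489 0.11739909 0.06      ] 0.45086081658255706
yaw 60.68612996492788
yaw 60.59754233142299 tilt z [-2.57270555e-04 -2.40274436e-04 -9.99999938e-01] shift in present tool axes [-0.0649  0.0011  0.1871] turn -0.00154614588121031 deg -0.0885876335048863 q [ 0.2  -0.19  1.85 -0.    1.48  0.71] t 2.85
```

```bash
python3 - <<'E'
from h import *
d=load('wrist2');a=d['image'].astype(int);print(a[190,270],a[120,270],a[250,270])
m=((a[...,2]>2.2*a[...,1])&(a[...,2]>90)).astype(np.uint8)
n,l,s,c=cv2.connectedComponentsWithStats(m);i=l[190,270];print(i,s[i])
ys,xs=np.where(l==i)
for y in range(104,268,8):
    r=xs[ys==y]
    if len(r): print(y,r.min(),r.max(),end='; ')
W=lambda u,v,z:at_z(d,(u,v),z)
mid=lambda y:(xs[ys==y].min()+xs[ys==y].max())/2
y0,y1=ys.min(),ys.max()
A=W(mid(y0+14),y0-.5,.06);B=W(mid(y1-12),y1+.5,.06);print('\n',A,B,(A+B)/2,np.linalg.norm(A-B))
D=A-B;yaw=np.degrees(np.arctan2(D[1],D[0]));print('yaw',yaw)
go(((A+B)/2)[:2].tolist()+[.113],yaw)
E
```

```text
[ 73  77 215] [ 71  78 215] [ 79  84 227]
3 [ 256  107   29  157 3707]
112 261 280; 120 259 282; 128 259 281; 136 259 281; 144 259 281; 152 260 281; 160 256 284; 168 256 284; 176 256 284; 184 257 284; 192 257 284; 200 257 284; 208 257 283; 216 258 281; 224 259 280; 232 260 280; 240 260 279; 248 260 279; 256 260 279; 
 [0.52410911 0.24364261 0.06      ] [0.44768383 0.11308618 0.06      ] [0.48589647 0.17836439 0.06      ] 0.1512805531326477
yaw 59.656094011325756
yaw 60.59754233142299 tilt z [-2.57270555e-04 -2.40274436e-04 -9.99999938e-01] shift in present tool axes [-0.0002 -0.0083  0.1871] turn 0.016431372923066286 deg 0.941448320097237 q [ 0.2  -0.19  1.85 -0.    1.48  0.71] t 2.85
```

```bash
python3 - <<'E'
from h import *
s=load('scene0');w=load('wrist2');p,R,o=pose()
c=np.array([.487,.1775,0])
for n,d,u,z in [('base',s,(378,182),0),('base',s,(303,168),0),('top',s,(388,122),.13),('top',s,(384,138),.12),('wbase',w,(210,303),0),('wbase',w,(155,178),0.0),('brush',w,(308,308),0),('hammerhandle',w,(365,72),.05)]:
    X=at_z(d,u,z);print(n,X.round(3),'rel tool',(R.T@(X-c)).round(3)[:2])
E
```

```text
base [0.365 0.257 0.   ] rel tool [ 0.009 -0.146]
base [0.342 0.082 0.   ] rel tool [-0.154 -0.079]
top [0.306 0.257 0.13 ] rel tool [-0.02  -0.196]
top [0.348 0.248 0.12 ] rel tool [-0.007 -0.155]
wbase [0.339 0.076 0.   ] rel tool [-0.161 -0.079]
wbase [0.373 0.241 0.   ] rel tool [-0.001 -0.131]
brush [0.443 0.009 0.   ] rel tool [-0.168  0.044]
hammerhandle [0.611 0.229 0.05 ] rel tool [0.106 0.083]
```

Request:
drive_tool:
  rows:
    - [[0, -0.0075, 0.02], 0.016]
    - [[0, 0, 0.03], 0]
    - [[0, 0, 0.03], 0]
    - [[0, 0, 0.03], 0]
    - [[0, 0, 0.03], 0]
    - [[0, 0, 0.02], 0]
    - [[0, 0, 0.015], 0]
    - [[0, 0, 0.008], 0]
    - [[0, 0, 0], 0]

```text
t: 3.75
tool_pos: [0.4862, 0.1787, 0.1165]
tool_rot: [-2.723, -1.566, 0.002]
contact_force: [0.9, 0.6, 0.1]
opening: 0.0854
grip_force: 0.0
```

Request:
drive_tool:
  rows:
    - [[0, 0, 0], 0]
    - [[0, 0, 0], 0]
    - [[0, 0, 0], 0]
    - [[0, 0, 0], 0]
    - [[0, 0, 0], 0]
    - [[0, 0, 0], 0]
    - [[0, 0, 0], 0]
    - [[0, 0, 0], 0]
    - [[0, 0, 0], 0]
    - [[0, 0, 0], 0]
  jaw: 1
  grip_force: 70

```text
t: 4.75
tool_pos: [0.487, 0.179, 0.1181]
tool_rot: [2.722, 1.567, 0.001]
contact_force: [-1.3, -0.8, 5.9]
opening: 0.0229
grip_force: 68.9
```

```bash
python3 - <<'E'
from h import *
snap('wrist','wrist3');p,R,o=pose();print(p,R[:,2],R[:,0],o['contact_force'],o['opening'],o['grip_force'])
E
```

```text
[0.4870732  0.17900273 0.1181324 ] [ 1.04579577e-03  2.04963793e-04 -9.99999432e-01] [5.02113484e-01 8.64801455e-01 7.02361543e-04] [-0.4772887  -1.43387517  5.80657332] 0.02282453736078717 68.93573641777039
```

Request:
drive_tool:
  rows:
    - [[0, 0, -0.01], 0]
    - [[0, 0, -0.022], 0]
    - [[0, 0, -0.03], 0]
    - [[0, 0, -0.04], 0]
    - [[0, 0, -0.04], 0]
    - [[0, 0, -0.035], 0]
    - [[0, 0, -0.025], 0]
    - [[0, 0, -0.01], 0]
    - [[0, 0, 0], 0]
    - [[0, 0, 0], 0]

```text
t: 5.8
tool_pos: [0.4858, 0.1788, 0.3269]
tool_rot: [-2.722, -1.567, 0.005]
contact_force: [0.3, -0.1, -5.3]
opening: 0.0232
grip_force: 69.3
```

```bash
python3 - <<'E'
from h import *
snap('wrist','wrist4');snap('scene','scene4');p,R,o=pose();print(p,R[:,2],o['contact_force'],o['opening'],o['grip_force'],o['wrist_torque'])
go((.477,-.2605,.33),102.2)
go((.477,-.2605,.33),12.2)
a=load('wrist4')['image'];b=load('scene4')['image']
cv2.imwrite('pics/m4.png',np.hstack([cv2.resize(a[140:420,130:430],(429,400)),cv2.resize(b[70:270,260:440],(360,400))]))
E
```

```text
[0.48567593 0.17873082 0.32640823] [-4.63840490e-03 -9.42929442e-04 -9.99988798e-01] [ 0.73507067 -0.99710915 -3.13515058] 0.023234924951561195 69.27374124526978 [-0.0093479  -0.00772726 -0.00457249]
yaw 59.86014011605804 tilt z [-4.63840490e-03 -9.42929442e-04 -9.99988798e-01] shift in present tool axes [-0.3842  0.213  -0.0031] turn -0.7389699598078514 deg -42.33985988394196 q [ 0.21 -0.22  1.83  0.    1.53  0.73] t 5.9
yaw 59.86014011605804 tilt z [-4.63840490e-03 -9.42929442e-04 -9.99988798e-01] shift in present tool axes [-0.3842  0.213  -0.0031] turn 0.8318263669870453 deg 47.660140116058045 q [ 0.21 -0.22  1.83  0.    1.53  0.73] t 5.9
```

View pics/m4.png

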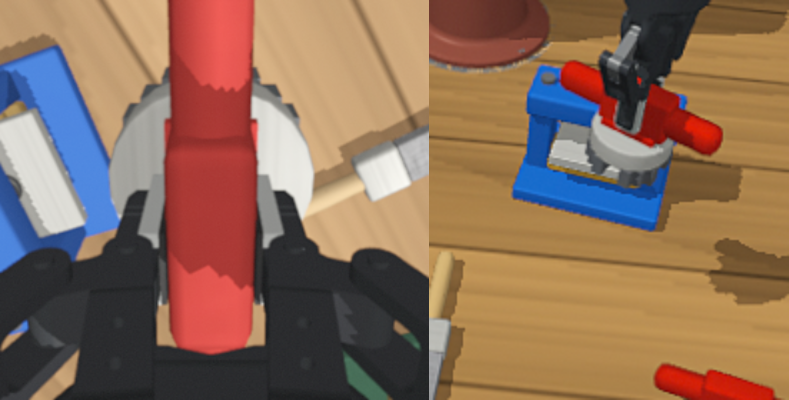

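The handle is held squarely between the pads, hub down, and is clear of the bench. Next I'll measure how far it sits off centre along the bar.

```bash
python3 - <<'E'
from h import *
p,R,o=pose()
for f in('wrist3','wrist4'):
    d=load(f);a=d['image'].astype(int)
    pp=p if f=='wrist4' else np.array([.4871,.179,.1181])
    m=((a[...,2]>2.2*a[...,1])&(a[...,2]>70)).astype(np.uint8)
    n,l,s,c=cv2.connectedComponentsWithStats(m);i=l[230,272:290].max();print(s[i])
    ys,xs=np.where(l==i);y0=ys.min()
    for dy in (0,20,40):
        r=xs[ys==y0+dy];u=(r.min()+r.max())/2
        X=at_z(d,(u,y0+dy-.5),pp[2]-.058);print((R.T@(X-pp)).round(4))
E
```

```text
[  245   114    65   274 15818]
[ 0.0754 -0.001   0.0578]
[ 0.0682 -0.001   0.0578]
[ 0.0608 -0.0012  0.0578]
[  245   114    65   274 15806]
[ 0.0753 -0.0011  0.0578]
[ 0.0681 -0.0011  0.0578]
[ 0.0607 -0.0011  0.0578]
```

Request:
drive_tool:
  rows:
    - [[-0.015, 0.0083, 0], 0]
    - [[-0.03, 0.0166, 0], 0]
    - [[-0.042, 0.0233, 0], 0]
    - [[-0.045, 0.0249, 0], 0]
    - [[-0.045, 0.0249, 0], 0]
    - [[-0.045, 0.0249, 0], 0]
    - [[-0.045, 0.0249, 0], 0]
    - [[-0.045, 0.0249, 0], 0]
    - [[-0.042, 0.0233, 0], 0]
    - [[-0.03, 0.017, 0], 0]

```text
t: 6.9
tool_pos: [0.477, -0.2556, 0.3272]
tool_rot: [-2.722, -1.563, 0.003]
contact_force: [0.8, 0.4, -3.7]
opening: 0.0226
grip_force: 69.2
```

Request:
drive_tool:
  rows:
    - [[0, 0, 0], -0.12]
    - [[0, 0, 0], -0.12]
    - [[0, 0, 0], -0.12]
    - [[0, 0, 0], -0.12]
    - [[0, 0, 0], -0.12]
    - [[0, 0, 0], 0]
    - [[0, 0, 0], 0]
    - [[0, 0, 0], 0]

```text
t: 7.7
tool_pos: [0.478, -0.2528, 0.3285]
tool_rot: [-2.139, -2.299, 0.0]
contact_force: [0.6, 0.5, -3.7]
opening: 0.0234
grip_force: 69.6
```

```bash
python3 - <<'E'
from h import *
go((.477,-.261,.305),94)
snap('scene','scene5');snap('side','side5')
p,R,o=pose();print(p,o['contact_force'])
a=load('scene5')['image'];b=load('side5')['image']
cv2.imwrite('pics/m5.png',np.hstack([cv2.resize(a[70:220,60:210],(400,400),interpolation=3),cv2.resize(b[50:200,240:390],(400,400),interpolation=3)]))
for n in('scene5','side5'): d=load(n);print(n,proj(d,[(.477,-.261,.18),(.477,-.261,p[2]-.118),(p[0],p[1],p[2]-.118)]))
E
```

```text
yaw 94.14374610765434 tilt z [-1.04770230e-03  7.65304063e-04 -9.99999158e-01] shift in present tool axes [-0.0081 -0.0015  0.0235] turn 0.0025088428654944065 deg 0.14374610765433715 q [-0.62 -0.16  1.78  0.    1.53 -0.7 ] t 7.7
[ 0.47805364 -0.2528971   0.32896632] [ 0.22627946  0.26356261 -4.13353546]
scene5 [[124.25423348 137.2195903 ]
 [120.22362121 124.80772368]
 [124.10095422 125.45695194]]
side5 [[315.83608011 130.27334416]
 [316.41339188 118.12939058]
 [315.72857709 119.2586013 ]]
```

View pics/m5.png

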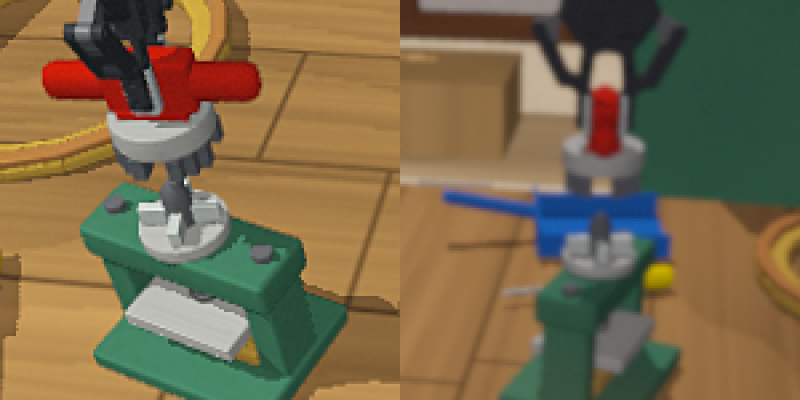

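The hub hangs about 30 mm above the pin and needs about 8 mm along its bar. I'll correct that, then lower it.

Request:
drive_tool:
  rows:
    - [[-0.004, -0.001, 0.0], 0]
    - [[-0.004, -0.0005, 0.005], 0]
    - [[0, 0, 0.01], 0]
    - [[0, 0, 0.008], 0]
    - [[0, 0, 0], 0]
    - [[0, 0, 0], 0]
    - [[0, 0, 0], 0]
    - [[0, 0, 0], 0]

```text
t: 8.6
tool_pos: [0.4774, -0.2611, 0.3069]
tool_rot: [2.137, 2.301, 0.0]
contact_force: [-0.4, -0.1, -4.1]
opening: 0.0231
grip_force: 69.6
```

```bash
python3 - <<'E'
from h import *
go((.477,-.261,.280),94)
E
```

```text
yaw 94.24322966481188 tilt z [ 8.32395283e-04 -5.66462355e-04 -9.99999493e-01] shift in present tool axes [ 0.0002 -0.0004  0.0269] turn 0.0042451584894894635 deg 0.2432296648118779 q [-0.64 -0.14  1.8   0.    1.49 -0.71] t 8.6
```

Request:
drive_tool:
  rows:
    - [[0, 0, 0.004], 0]
    - [[0, 0, 0.004], 0]
    - [[0, 0, 0.004], 0]
    - [[0, 0, 0], 0]
    - [[0, 0, 0], 0]

```text
t: 9.1
tool_pos: [0.4771, -0.261, 0.2939]
tool_rot: [-2.137, -2.302, 0.0]
contact_force: [-0.2, -0.8, -3.7]
opening: 0.023
grip_force: 69.6
```

Request:
drive_tool:
  rows:
    - [[0, 0, 0.004], 0]
    - [[0, 0, 0.004], 0]
    - [[0, 0, 0.004], 0]
    - [[0, 0, 0], 0]
    - [[0, 0, 0], 0]

```text
t: 9.6
tool_pos: [0.4771, -0.261, 0.2821]
tool_rot: [-2.137, -2.302, 0.0]
contact_force: [0.1, -0.1, -4.2]
opening: 0.0234
grip_force: 69.6
```

Request:
drive_tool:
  rows:
    - [[0, 0, 0.003], 0]
    - [[0, 0, 0.003], 0]
    - [[0, 0, 0.002], 0]
    - [[0, 0, 0], 0]
    - [[0, 0, 0], 0]

```text
t: 10.1
tool_pos: [0.4774, -0.2612, 0.2753]
tool_rot: [2.137, 2.301, 0.0]
contact_force: [-0.6, 0.5, 2.9]
opening: 0.023
grip_force: 70.6
```

It's resting on the keys. I'll press a little more and turn.

Request:
drive_tool:
  rows:
    - [[0, 0, 0.002], 0]
    - [[0, 0, 0.001], -0.025]
    - [[0, 0, 0], -0.025]
    - [[0, 0, 0], -0.025]
    - [[0, 0, 0], -0.025]
    - [[0, 0, 0], 0]
    - [[0, 0, 0], 0]

```text
t: 10.8
tool_pos: [0.4771, -0.2609, 0.271]
tool_rot: [-2.019, -2.405, -0.0]
contact_force: [0.4, -0.4, -4.5]
opening: 0.0234
grip_force: 69.6
```

It has dropped into the keys. I'll turn on to mid-slot and push it home.

Request:
drive_tool:
  rows:
    - [[0, 0, 0.002], -0.035]
    - [[0, 0, 0.003], 0]
    - [[0, 0, 0.003], 0]
    - [[0, 0, 0.002], 0]
    - [[0, 0, 0.002], 0]
    - [[0, 0, 0], 0]
    - [[0, 0, 0], 0]

```text
t: 11.5
tool_pos: [0.4773, -0.261, 0.2601]
tool_rot: [1.978, 2.441, 0.0]
contact_force: [-1.2, 1.6, 2.5]
opening: 0.0225
grip_force: 70.4
```

Request:
drive_tool:
  rows:
    - [[0, 0, 0.002], 0]
    - [[0, 0, 0.002], 0]
    - [[0, 0, 0], 0]
    - [[0, 0, 0], 0]

```text
t: 11.9
tool_pos: [0.4773, -0.2611, 0.2601]
tool_rot: [1.977, 2.441, -0.001]
contact_force: [-8.9, 7.0, 18.5]
opening: 0.0231
grip_force: 72.8
```

It's firmly seated at 0.260. I'll relieve the pressure, release and retreat.

Request:
drive_tool:
  rows:
    - [[0, 0, -0.002], 0]
    - [[0, 0, -0.0015], 0]
    - [[0, 0, 0], 0]

```text
t: 12.2
tool_pos: [0.4775, -0.2612, 0.2601]
tool_rot: [1.977, 2.44, 0.0]
contact_force: [-3.0, 3.0, 7.3]
opening: 0.0233
grip_force: 71.1
```

Request:
drive_tool:
  rows:
    - [[0, 0, 0], 0]
    - [[0, 0, 0], 0]
    - [[0, 0, 0], 0]
    - [[0, 0, 0], 0]
    - [[0, 0, 0], 0]
    - [[0, 0, 0], 0]
    - [[0, 0, 0], 0]
    - [[0, 0, 0], 0]
    - [[0, 0, 0], 0]
    - [[0, 0, 0], 0]
  jaw: 0

```text
t: 13.2
tool_pos: [0.4772, -0.2611, 0.2588]
tool_rot: [1.978, 2.441, -0.0]
contact_force: [-0.0, -0.2, -1.0]
opening: 0.0852
grip_force: 0.0
```

Request:
drive_tool:
  rows:
    - [[0, 0, -0.005], 0]
    - [[0, 0, -0.02], 0]
    - [[0, 0, -0.03], 0]
    - [[0, 0, -0.03], 0]
    - [[0, 0, -0.03], 0]
    - [[0, 0, -0.02], 0]
    - [[0, 0, 0], 0]
    - [[0, 0, 0], 0]

```text
t: 14.0
tool_pos: [0.4772, -0.261, 0.3937]
tool_rot: [1.977, 2.441, 0.0]
contact_force: [0.4, 0.5, -0.7]
opening: 0.0856
grip_force: 0.0
```

```bash
python3 - <<'E'
from h import *
snap('scene','scene6');snap('side','side6')
a=load('scene6')['image'];b=load('side6')['image']
cv2.imwrite('pics/m6.png',np.hstack([cv2.resize(a[70:220,60:210],(400,400),interpolation=3),cv2.resize(b[50:200,240:390],(400,400),interpolation=3)]))
E
```

```text
(no output)
```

View pics/m6.png

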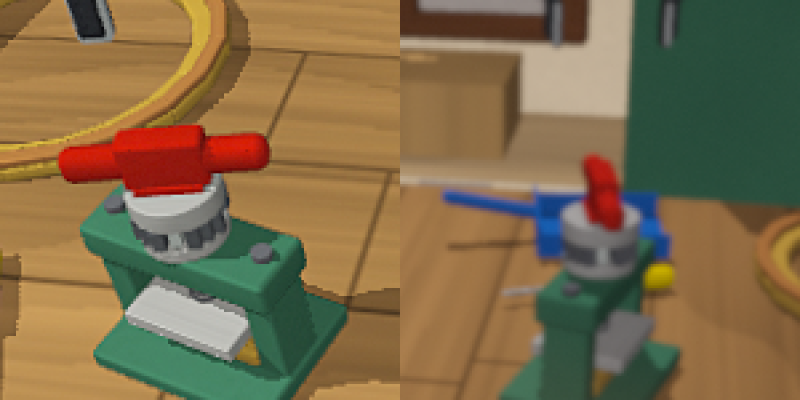

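The handle sits flush on the collar, upright, and the gripper is clear of it. I'll hand the job in.

```bash
python3 -c "from station import ctrl; print(ctrl.finish_job())"
```

```text
the job is handed in; nothing more can be done
None
```

The red wing handle is fully home on the green press's collar and released, in about 14 s of the 64 s allowed; the arm never went near the jars or the brush, and the job is handed in (no verdict was returned).

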